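# Free the sagging bolt of the vial locker and hold its gate ajar

## Task

The gate of the little vial locker is held shut by a barrel bolt that sags, so that the turned-down toe of the bolt hangs behind the bent-up lip of its keeper. Lift the bolt (its upright pin is the grip) enough for the toe to ride over the lip while you draw it out of the keeper toward the gate's hinge, without forcing it against the keeper. Then swing the self-closing gate ajar, about 20 degrees, and finish like that, still holding the gate steady (do not let go) with the bolt drawn; leave the vials inside and the capped vial and tape beside the locker as they stand.

Things in the scene. Friction and masses are not known exactly. Their poses are not given: they have to be found in the camera images.
- locker: Low white and aluminium vial locker with a clear roof, fixed on the worktop, 240 mm wide (its y), 110 mm high; origin under its middle on the worktop. Its -x side is the front, closed by the gate (front face at x = -0.045 here). Gate hinge at the +y end, keeper at the -y end. The bolt lies in front of the gate at x = -0.060.
- gate (a joint): Opening angle of the gate (rad): 0 shut, positive as its -y end swings out toward -x of the locker, stop at 1.2. A spring shuts it (about 1 N at the pin when nearly shut, 2.5 N at 0.35 rad with the bolt drawn).
- gate_hinge (a point): Point on the gate's upright hinge axis, 98 mm above the worktop, at (-0.040, 0.108) of the locker's frame; turns with the gate: its -y axis points along the gate from the hinge to the free end, its -x axis out of the gate's front face.
- bolt (a joint): How far the bolt is drawn out of the keeper (m), 0 to 0.040 (stop), along the gate toward the hinge; the toe is past the lip and keeper from about 0.021 on. About 1.5 N of friction; stays where it is left. If not lifted, the toe meets the lip at about 0.005.
- barrel (a joint): Tilt of the bolt (rad): 0 with the nose sagging (where gravity keeps it), 0.12 lifted to the stop. The tilt pivot is on the gate, 23 mm from the hinge axis, 120 mm from the pin with the bolt fully in and 80 mm with it fully drawn.
- pin_grip (a point): Grip point on the bolt's plain upright steel pin (14 mm thick): 12 mm below its top, 40 mm free below, about 143 mm above the worktop. Axes: y draw direction (along the gate to the hinge), x into the locker, z up. Raise the pin 5 mm for the toe to clear the lip; 7 to 8 mm is right and may be kept through the draw (limit 14 mm when in, 9 mm when drawn).
- toe_tip (a point): Underside of the turned-down toe (9 x 12 mm, hanging 14 mm below the bolt's axis) at the nose of the bolt; with the bolt in and sagging it hangs 8 mm below the top of the keeper's lip.
- keeper: Fixed steel keeper on the -y jamb of the locker (origin and axes same as the locker's): floor, front wall at x = -0.0685 up to z = 0.110, and the bent-up lip, 4 mm thick at y = -0.098, its top at z = 0.084, all in the locker's frame. It keeps the gate shut as long as the toe is in it.
- vial_1_mid (a point): Middle of a white vial, 36 mm wide and 90 mm high, standing inside the locker.
- vial_2_mid (a point): Middle of another such vial inside the locker.
- vial_3_mid (a point): Middle of another such vial inside the locker.
- blue_vial_mid (a point): Middle of a closed vial with a blue cap, 33 mm wide and 104 mm high, standing beside the locker's hinge end.
- tape_mid (a point): Middle of a roll of paper tape, 53 mm wide and 13 mm high, lying beside the locker's keeper end.
There are look-alikes about, which are no part of the job. What is shaped like the part that bears blue_vial_mid but green is not meant.

How it is judged:
By the outcome, as a careful person would: the job done as asked, in the order asked, and still so for the second after the job is handed in, while the arm keeps its last pose, push and grip.
It also fails if it takes over 32 s, if anything falls off the work surface, if the arm or the gripper's body presses on something with over 40 N, if the wrist force passes 120 N, or if a joint passes its speed limit or range.

## Robot

A 6-joint arm with a two-finger parallel gripper is mounted at the origin on a cart in front of the work surface, level with it; the furniture and walls round the work are solid. World frame = base frame: x ahead of the robot, y to its left, z up, the work surface at z = 0. Lengths are in m, angles in rad, forces in N, time in s.
With the tool pointing down it reaches from about 0.35 to 0.95 m from the base axis. Payload 17.4 kg.
Tool frame: the origin (TCP) lies midway between the tips of the shut fingers; the grasp point (between the pads) lies 19 mm behind it; y points along the fingers, z is the direction in which the jaws open and shut, and the axes are right-handed (so a half turn about y gives the same grasp; the last joint's range is limited). The gripper opens to 93 mm and grips with 3 to 60 N. Pads are 15 mm wide; open, the fingers measure 128 mm over their backs; the gripper's body (75 mm by 188 mm) begins 65 mm behind the grasp point.
Start: joints at [-1.228, 0.116, 1.442, -0, 1.584, -0.038], TCP at [0.251, -0.627, 0.219] pointing down, gripper open.
Joint ranges: [-2.83, 2.83], [-0.83, 2.19], [0.07, 2.5], [-1.14, 4.28], [0.01, 3], [-2.97, 2.97]. Speed limits (rad/s): [1.89, 1.89, 2.22, 3.14, 3.14, 3.14].

## Interface

Orientations are given as a unit quaternion [x, y, z, w].
In Python, from workcell import manip gives the robot as it stands.
- The arm moves only by the tool send_rows, never from a script. Its argument "increments" is a list of rows, each a list of 3 entries, a list of its own where there are three numbers: the closure, from 0 (fully open) to 1 (shut), then the shift along the tool's x, y, z in mm, then the turn, a rotation vector about the tool's x, y, z in degrees. In form: [[grip, [x, y, z], [ax, ay, az]], ...]. A call has 1 to 20 rows; each row shifts and turns the commanded pose from where the row before left it, along the tool's axes as they then stand; what a row does not reach is not made up. A row lasts 1/10 s, in which the tool goes at most 50 mm and 8.59 degrees, less where a joint would pass 70% of its speed; a pose out of reach is approached as far as the arm can. A call is refused whole if a number of a shift passes 50 or a number of a turn 8.59, either way. A call with a gripper value outside its range is refused whole. The fingers move at their own pace and stop on an object; the grip force is fixed at half the most. Time passes only in rows, so rows that do not move let the fingers close. It gives the time, the measured TCP pose, the force and the opening at its end, in the units of the state.
- manip.get_state(): the state, without advancing time (a new reading comes with each control period).
- manip.snapshot(name): name is "scene" or "top" or "wrist"; returns (picture, depth): 420x560x3 uint8, red, green, blue; 420x560 float32, m along the optical axis (not along the pixel's ray), 0 where there is no reading.
- manip.camera_info(name): a dict with "K" (3x3 intrinsics, pixels), "xyz" and "orientation" of the camera in the world; the wrist camera has in their place "tool_from_camera" (4x4, takes a point from camera to tool coordinates, whose origin is the TCP and whose axes are the tool frame's). Camera axes: x right, y up, looking along -z (the intrinsics and any distortion apply to the point x, -y, -z); pixel columns grow to the right and rows downward; lengths in m; the calibration is good to about 2 mm. A picture is of the moment at which its call begins: read the wrist's pose just before it. camera_info takes no time and is no camera call.
- manip.close_job(): hands the job in, once; it reports no verdict.
The state is a dict: "time_s": time; "q": joint angles; "joint_velocities": joint speeds; "effort": joint torques, N m; "ee_pos": TCP position; "orientation": TCP orientation; "wrist_force": force on the tool from outside, world axes, zero at the start; "torque": the same for the moment, N m; "opening": finger opening in m.
Only numpy, scipy, OpenCV 4.12 (cv2) and the standard library are available. Lean on these libraries where they do the work, as an engineer would, in place of code of your own. Each camera call takes 0.05 s, during which the arm holds its last target. There are 200 camera calls.

## Working session

There is one attempt and no reset: what is moved stays moved. The work goes in short steps, Python scripts to look and compute and a tool call to move; the robot and the scene stay as the last step left them, time stands still between calls to the robot, and variables do not carry over. Pictures are saved under pics/ and viewed, about 8 in all and at most 12, crops included, and the job is handed in when it is done.

Besides the shell and the picture viewer there is one more tool, called after "Request:" as name(argument=value, ...), one argument or row to a line, values as JSON. send_rows: Moves the arm, as the interface text tells. Its arguments: {"type":"object","properties":{"increments":{"type":"array"}},"required":["increments"]}

```bash
mkdir -p pics; ls; cat > h.py <<'E'
import numpy as np, cv2
from scipy.spatial.transform import Rotation as R
from workcell import manip
def snap(n,tag):
    st=manip.get_state(); p,d=manip.snapshot(n); i=manip.camera_info(n)
    if 'tool_from_camera' in i:
        T=np.eye(4);T[:3,:3]=R.from_quat(st['orientation']).as_matrix();T[:3,3]=st['ee_pos'];T=T@np.array(i['tool_from_camera'])
    else:
        T=np.eye(4);T[:3,:3]=R.from_quat(i['orientation']).as_matrix();T[:3,3]=i['xyz']
    cv2.imwrite(f'pics/{tag}.png',cv2.cvtColor(p,cv2.COLOR_RGB2BGR)); np.savez(f'pics/{tag}.npz',p=p,d=d,K=i['K'],T=T)
    return p,d,np.array(i['K']),T
def load(tag):
    z=np.load(f'pics/{tag}.npz'); return z['p'],z['d'],z['K'],z['T']
def pt(v,u,r): # v=(p,d,K,T), from depth
    p,d,K,T=v; z=float(d[int(r),int(u)]); return (T@np.array([(u-K[0,2])/K[0,0]*z,-(r-K[1,2])/K[1,1]*z,-z,1]))[:3]
def cloud(v):
    p,d,K,T=v; r,u=np.mgrid[:d.shape[0],:d.shape[1]]
    P=np.stack([(u-K[0,2])/K[0,0]*d,-(r-K[1,2])/K[1,1]*d,-d,np.ones_like(d)],-1)@T.T
    return P[...,:3]
def onz(v,u,r,z):
    p,d,K,T=v; ray=T[:3,:3]@np.array([(u-K[0,2])/K[0,0],-(r-K[1,2])/K[1,1],-1]); o=T[:3,3]
    return o+ray*(z-o[2])/ray[2]
E
python3 - <<'E'
from h import *
a=snap('scene','s0');b=snap('top','t0')
for n in('scene','top'): 
    i=manip.camera_info(n); print({k:np.round(v,3).tolist() if not isinstance(v,str) else v for k,v in i.items()})
st=manip.get_state();print(st)
print(np.round(R.from_quat(st['orientation']).as_matrix(),3))
E
```

```text
pics
{'K': [[514.015, 0.0, 280.358], [0.0, 514.015, 211.847], [0.0, 0.0, 1.0]], 'xyz': [0.857, -0.241, 1.068], 'orientation': [0.238, 0.079, 0.318, 0.914]}
{'K': [[515.101, 0.0, 288.445], [0.0, 515.101, 204.605], [0.0, 0.0, 1.0]], 'xyz': [0.271, 0.17, 1.316], 'orientation': [0.077, -0.074, -0.679, 0.727]}
{'time_s': 0.1, 'q': array([-1.22778969e+00,  1.16454101e-01,  1.44221951e+00,  1.53237306e-05,
        1.58399102e+00, -3.78009107e-02]), 'joint_velocities': array([-0.00062117, -0.00254354, -0.002692  ,  0.00029783,  0.00079536,
       -0.00023135]), 'effort': array([ 1.08891803e-03, -7.22898746e+01, -6.23864436e+01,  7.82373059e-02,
        2.27798719e-02, -1.42152649e-05]), 'ee_pos': array([ 0.2508097 , -0.62647112,  0.21795509]), 'orientation': array([-0.13387607,  0.69470318, -0.69395234,  0.13377156]), 'wrist_force': array([-0.71043694,  0.42749148,  0.68646737]), 'torque': array([0.0093276 , 0.01536283, 0.03315521]), 'opening': 0.09348594234963258}
[[-0.928 -0.     0.372]
 [-0.372  0.001 -0.928]
 [-0.    -1.    -0.001]]
```

View pics/s0.png

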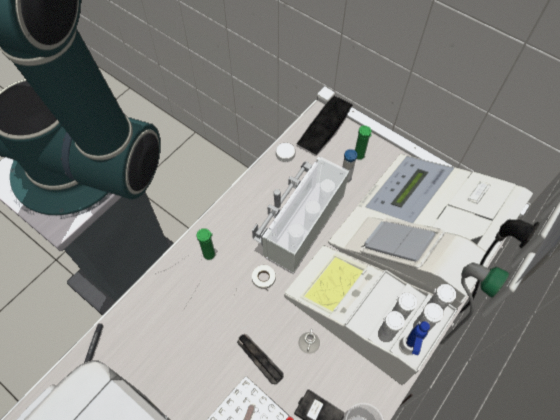

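View pics/t0.png

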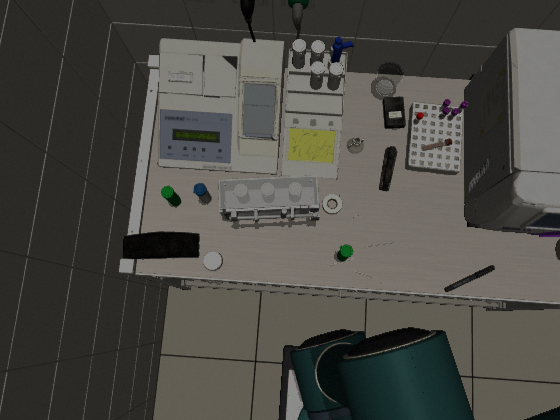

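The scene view shows the locker at about (303,213), with its gate and bolt on the left side and the pin near (277,197). The blue-cap vial is at (350,158), and the green look-alikes are at (363,140) and (206,243). The tape is at (263,276); the white disc at (286,152) is not the tape. The top view has the locker at (268,197), with the gate along its lower edge.

```bash
python3 - <<'E'
from h import *
s=load('s0');t=load('t0')
A=cv2.resize(cv2.imread('pics/s0.png')[140:275,235:365],None,fx=4.2,fy=4.2,interpolation=cv2.INTER_CUBIC)
B=cv2.resize(cv2.imread('pics/t0.png')[165:230,210:330],None,fx=4.2,fy=4.2,interpolation=cv2.INTER_CUBIC)
cv2.imwrite('pics/cA.png',A);cv2.imwrite('pics/cB.png',B)
for v in(s,t):
    P=cloud(v);z=P[...,2]
    m=(z>0.118)&(z<0.175)&(P[...,0]>0.3)&(P[...,0]<0.75)&(P[...,1]>-0.1)&(P[...,1]<0.5)
    n,l,st,c=cv2.connectedComponentsWithStats(m.astype(np.uint8))
    for i in range(1,n):
        if st[i,4]>4: print(np.round(c[i]),st[i,4],np.round(P[l==i].mean(0),4),np.round(P[l==i].max(0),3))
    print()
E
```

```text
[277. 195.] 86 [0.5127 0.1926 0.1425] [0.518 0.199 0.158]
[274. 208.] 27 [0.5177 0.1749 0.12  ] [0.528 0.179 0.123]

[292. 211.] 35 [0.5156 0.1736 0.1207] [0.527 0.181 0.124]
[284. 212.] 46 [0.5069 0.1932 0.1483] [0.516 0.199 0.159]
```

View pics/cA.png

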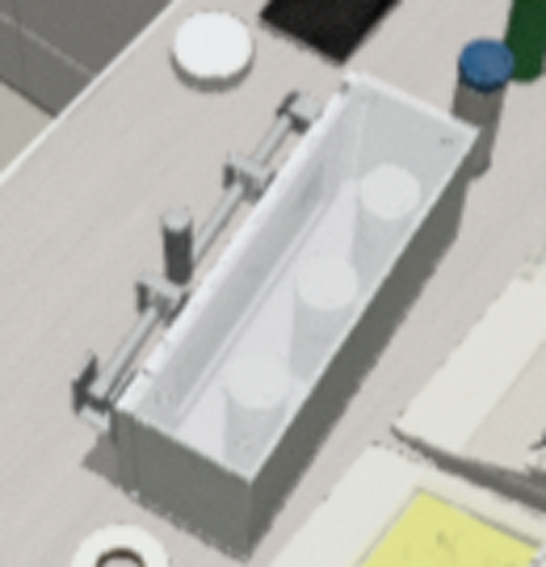

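```bash
python3 - <<'E'
from h import *
for n in('s0','t0'):
    v=load(n);P=cloud(v);z=P[...,2]
    m=(z>0.1)&(z<0.114)&(P[...,0]>0.45)&(P[...,0]<0.7)&(P[...,1]>0.05)&(P[...,1]<0.4)
    n,l,st,c=cv2.connectedComponentsWithStats(m.astype(np.uint8))
    i=1+np.argmax(st[1:,4]); q=P[l==i][:,:2]
    r=cv2.minAreaRect((q*1000).astype(np.float32)); print(st[i,4],r); print(cv2.boxPoints(r).round(1).tolist())
    # pin top
    for a,b in((.148,.165),(.125,.14)):
        m=(z>a)&(z<b)&(abs(P[...,0]-.512)<.03)&(abs(P[...,1]-.193)<.02); print(m.sum(),P[m].mean(0).round(4),P[m].min(0).round(4),P[m].max(0).round(4))
    # front gate face line: dims
    # objects
    g=v[0].astype(int)
    m=(g[...,2]>g[...,0]+40)&(g[...,2]>g[...,1]+15)&(P[...,2]>.08)&(P[...,2]<.12)&(P[...,0]<.75)
    if m.sum(): print('blue',P[m].mean(0).round(3))
E
```

```text
3693 ((551.3287963867188, 234.69003295898438), (102.00906372070312, 242.36595153808594), 7.2524733543396)
[[485.3999938964844, 348.5], [516.0, 108.0], [617.2000122070312, 120.9000015258789], [586.5999755859375, 361.29998779296875]]
39 [0.5117 0.1936 0.1536] [0.5042 0.1879 0.1482] [0.5179 0.1994 0.1575]
24 [0.5141 0.1918 0.1325] [0.5077 0.1876 0.1252] [0.5184 0.1992 0.1399]
blue [0.563 0.401 0.103]
3139 ((549.0467529296875, 232.89537048339844), (102.6031265258789, 239.4989776611328), 6.61661434173584)
[[484.29998779296875, 345.8999938964844], [511.8999938964844, 108.0], [613.7999877929688, 119.9000015258789], [586.2000122070312, 357.79998779296875]]
31 [0.5087 0.1928 0.1547] [0.5034 0.1872 0.1499] [0.5157 0.1991 0.1593]
7 [0.5032 0.1928 0.1336] [0.5016 0.1873 0.128 ] [0.5056 0.1989 0.1376]
blue [0.559 0.402 0.104]
```

```bash
python3 - <<'E'
from h import *
for n in('s0','t0'):
    P=cloud(load(n));d=load(n)[1]
    m=(d>0)&(P[...,2]>.1)&(P[...,1]<0.05)&(P[...,0]>.3)&(P[...,0]<.8)
    q=P[m]
    for y in np.arange(-.75,.05,.1):
        s=q[(q[:,1]>y)&(q[:,1]<y+.1)]
        if len(s): print(n,round(y,2),'minx',s[:,0].min().round(3),'zmax',s[:,2].max().round(3))
    # profile in locker frame of things near bolt
    c,s_=np.cos(np.radians(7)),np.sin(np.radians(7)); o=np.array([.566,.235])
    L=(P[...,:2]-o)@np.array([[c,-s_],[s_,c]])
    m=(abs(L[...,0]+.062)<.012)&(abs(L[...,1])<.13)&(P[...,2]>.06)&(d>0)
    for y in np.arange(-.125,.12,.01):
        k=m&(abs(L[...,1]-y)<.005)
        if k.sum(): print(round(y,3),k.sum(),P[...,2][k].max().round(3),end=' | ')
    print()
E
```

```text
s0 -0.45 minx 0.513 zmax 0.33
s0 -0.35 minx 0.514 zmax 0.338
s0 -0.05 minx 0.422 zmax 0.108
-0.115 71 0.112 | -0.105 49 0.113 | -0.095 25 0.113 | -0.085 16 0.097 | -0.075 16 0.1 | -0.065 20 0.098 | -0.055 65 0.123 | -0.045 20 0.15 | -0.035 107 0.158 | -0.025 11 0.157 | -0.015 15 0.103 | -0.005 13 0.101 | 0.005 16 0.102 | 0.015 18 0.103 | 0.025 21 0.118 | 0.035 58 0.118 | 0.045 4 0.1 | 0.055 16 0.103 | 0.065 15 0.103 | 0.075 21 0.107 | 0.085 35 0.111 | 0.095 10 0.11 | 
t0 -0.55 minx 0.504 zmax 0.122
t0 -0.45 minx 0.496 zmax 0.339
t0 -0.35 minx 0.497 zmax 0.342
t0 -0.05 minx 0.419 zmax 0.11
-0.115 39 0.114 | -0.105 46 0.116 | -0.095 31 0.112 | -0.085 15 0.098 | -0.075 12 0.099 | -0.065 13 0.1 | -0.055 38 0.124 | -0.045 22 0.157 | -0.035 45 0.159 | -0.025 18 0.155 | -0.015 12 0.105 | -0.005 13 0.1 | 0.005 16 0.103 | 0.015 17 0.104 | 0.025 25 0.119 | 0.035 34 0.118 | 0.045 12 0.103 | 0.055 13 0.107 | 0.065 16 0.105 | 0.075 25 0.111 | 0.085 33 0.113 | 0.095 15 0.112 |
```

Request:
send_rows(
  increments=[
    [0,[0,0,0],[0,-7.5,0]],
    [0,[0,0,0],[0,-7.5,0]],
    [0,[0,0,0],[0,-7.5,0]],
    [0,[0,0,0],[0,-7.5,0]],
    [0,[0,0,0],[0,-7.5,0]],
    [0,[0,0,0],[0,-7.5,0]],
    [0,[0,0,0],[0,-7.5,0]],
    [0,[0,0,0],[0,-7.5,0]],
    [0,[0,0,0],[0,-7.5,0]],
    [0,[0,0,0],[0,-7.5,0]],
    [0,[-40.6,0,13.7],[0,0,0]],
    [0,[-40.6,0,13.7],[0,0,0]],
    [0,[-40.6,0,13.7],[0,0,0]],
    [0,[-40.6,0,13.7],[0,0,0]],
    [0,[-40.6,0,13.7],[0,0,0]],
    [0,[-40.6,0,13.7],[0,0,0]],
    [0,[-40.6,0,13.7],[0,0,0]],
    [0,[-40.6,0,13.7],[0,0,0]],
    [0,[-40.6,0,13.7],[0,0,0]],
  ],
)

```text
time_s: 2.0
ee_pos: [0.3297, -0.2476, 0.2184]
orientation: [-0.529, 0.47, -0.47, 0.529]
wrist_force: [0.0, 0.4, 0.1]
opening: 0.0929
```

Request:
send_rows(
  increments=[
    [0,[-38,0,21.1],[0,0,0]],
    [0,[-38,0,21.1],[0,0,0]],
    [0,[-38,0,21.1],[0,0,0]],
    [0,[-38,0,21.1],[0,0,0]],
    [0,[-38,0,21.1],[0,0,0]],
    [0,[-38,0,21.1],[0,0,0]],
    [0,[-38,0,21.1],[0,0,0]],
    [0,[-38,0,21.1],[0,0,0]],
    [0,[-38,0,21.1],[0,0,0]],
    [0,[-38,0,21.1],[0,0,0]],
    [0,[-30,0,15],[0,0,0]],
    [0,[0,0,0],[0,0,0]],
    [0,[0,0,0],[0,0,0]],
  ],
)

```text
time_s: 3.3
ee_pos: [0.5054, 0.185, 0.218]
orientation: [0.53, -0.469, 0.469, -0.529]
wrist_force: [-0.9, 0.3, -0.2]
opening: 0.0932
```

```bash
python3 - <<'E'
from h import *
v=snap('wrist','w0');st=manip.get_state();print(st['time_s'],st['ee_pos'],st['q'],st['wrist_force']);print(R.from_quat(st['orientation']).as_matrix().round(3))
P=cloud(v);z=P[...,2];d=v[1]
print('cam',v[3][:3,3].round(3))
m=(d>0)&(z>.14)&(z<.17)&(np.hypot(P[...,0]-.511,P[...,1]-.193)<.03)
if m.sum():
  q=P[m];print(m.sum(),q.mean(0).round(4),q.min(0).round(4),q.max(0).round(4))
  t=q[q[:,2]>np.percentile(q[:,2],95)-.003];print('top',len(t),t.mean(0).round(4),((t.min(0)+t.max(0))/2).round(4))
E
```

```text
3.35 [0.50539593 0.1844253  0.2183207 ] [ 3.02582282e-01 -1.84221605e-01  1.73480133e+00 -1.78989136e-04
  1.59173463e+00  1.83217234e-01] [ 0.10789341 -0.12945874  0.35964247]
[[ 0.119 -0.001  0.993]
 [-0.993 -0.     0.119]
 [ 0.    -1.    -0.001]]
cam [0.497 0.258 0.384]
368 [0.5111 0.1969 0.1526] [0.5045 0.1886 0.14  ] [0.5184 0.2029 0.1563]
top 278 [0.5113 0.1957 0.1545] [0.5113 0.1953 0.1544]
```

View pics/w0.png

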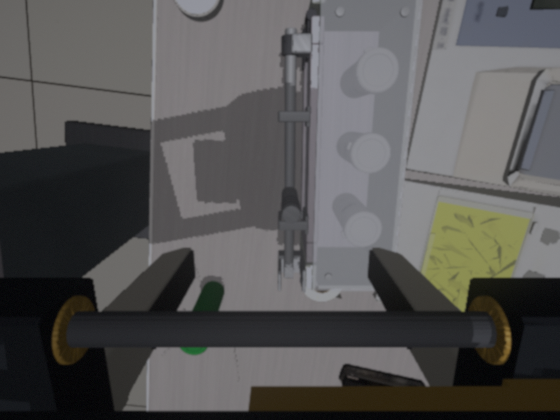

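The wrist view shows the bolt running vertically at column 291, square to the jaws, with the pin top at (291,210). Move over it and go down.

Request:
send_rows(
  increments=[
    [0,[-9.6,0,7.1],[0,0,0]],
    [0,[0,20,0],[0,0,0]],
    [0,[0,20,0],[0,0,0]],
    [0,[0,20,0],[0,0,0]],
    [0,[0,15,0],[0,0,0]],
    [0,[0,10,0],[0,0,0]],
    [0,[0,8,0],[0,0,0]],
    [0,[0,0,0],[0,0,0]],
    [0,[0,0,0],[0,0,0]],
  ],
)

```text
time_s: 4.25
ee_pos: [0.5118, 0.1952, 0.1263]
orientation: [-0.529, 0.469, -0.47, 0.529]
wrist_force: [-1.2, -0.7, 0.2]
opening: 0.093
```

```bash
python3 - <<'E'
from h import *
st=manip.get_state();print(st['time_s'],st['ee_pos'],st['wrist_force'])
v=snap('scene','s1');snap('wrist','w1')
A=cv2.resize(cv2.imread('pics/s1.png')[110:275,200:360],None,fx=2.5,fy=2.5,interpolation=cv2.INTER_CUBIC)
B=cv2.imread('pics/w1.png')[150:400,80:480]
h=max(A.shape[0],B.shape[0]);C=np.zeros((h,A.shape[1]+B.shape[1],3),np.uint8);C[:A.shape[0],:A.shape[1]]=A;C[:B.shape[0],A.shape[1]:]=B
cv2.imwrite('pics/c1.png',C)
E
```

```text
4.25 [0.51178372 0.1951599  0.12625057] [-1.16885415 -0.73270316  0.22557917]
```

View pics/c1.png

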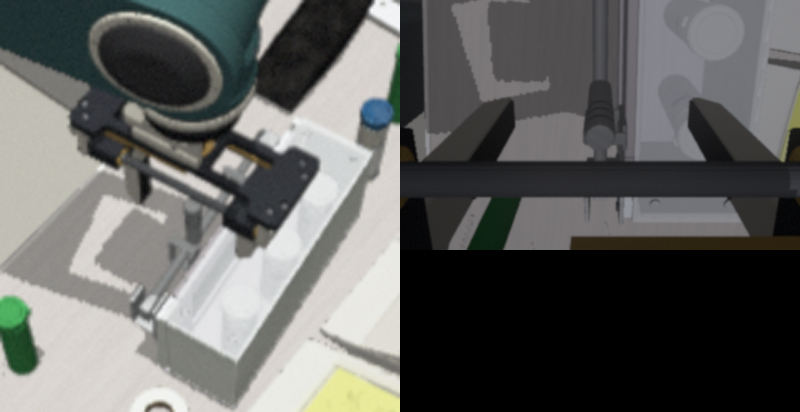

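The fingers straddle the pin, at about (190,220) in the left crop and (598,130) in the right one. Close the gripper.

Request:
send_rows(
  increments=[
    [0.3,[0,0,0],[0,0,0]],
    [0.6,[0,0,0],[0,0,0]],
    [0.75,[0,0,0],[0,0,0]],
    [1,[0,0,0],[0,0,0]],
    [1,[0,0,0],[0,0,0]],
    [1,[0,0,0],[0,0,0]],
    [1,[0,0,0],[0,0,0]],
    [1,[0,0,0],[0,0,0]],
    [1,[0,0,0],[0,0,0]],
    [1,[0,0,0],[0,0,0]],
  ],
)

```text
time_s: 5.35
ee_pos: [0.5115, 0.1951, 0.1256]
orientation: [0.529, -0.469, 0.469, -0.529]
wrist_force: [0.6, -0.4, -0.2]
opening: 0.0177
```

Request:
send_rows(
  increments=[
    [1,[0,0,0],[0,0,0]],
    [1,[0,0,0],[0,0,0]],
    [1,[0,0,0],[0,0,0]],
  ],
)

```text
time_s: 5.65
ee_pos: [0.5115, 0.1951, 0.1256]
orientation: [0.529, -0.469, 0.469, -0.529]
wrist_force: [-0.7, -0.6, 0.5]
opening: 0.0134
```

Gripped (13.4 mm opening on the 14 mm pin). Lift 7.5 mm.

Request:
send_rows(
  increments=[
    [1,[0,-1.5,0],[0,0,0]],
    [1,[0,-1.5,0],[0,0,0]],
    [1,[0,-1.5,0],[0,0,0]],
    [1,[0,-1.5,0],[0,0,0]],
    [1,[0,-1.5,0],[0,0,0]],
    [1,[0,0,0],[0,0,0]],
    [1,[0,0,0],[0,0,0]],
  ],
)

```text
time_s: 6.35
ee_pos: [0.5114, 0.1955, 0.133]
orientation: [-0.529, 0.47, -0.469, 0.529]
wrist_force: [-0.7, 6.0, -6.6]
opening: 0.0138
```

```bash
python3 - <<'E'
from h import *
st=manip.get_state();print(st['time_s'],st['ee_pos'],st['wrist_force'],st['opening'])
v=snap('scene','s2')
for a in('s1','s2'):
    cv2.imwrite(f'pics/c_{a}.png',cv2.resize(cv2.imread(f'pics/{a}.png')[170:260,240:300],None,fx=6,fy=6,interpolation=cv2.INTER_CUBIC))
C=np.hstack([cv2.imread('pics/c_s1.png'),cv2.imread('pics/c_s2.png')]);cv2.imwrite('pics/c2.png',C)
E
```

```text
6.35 [0.51139791 0.19554828 0.13304132] [-0.6639152   6.00302952 -6.55373657] 0.013769530450993259
```

View pics/c2.png

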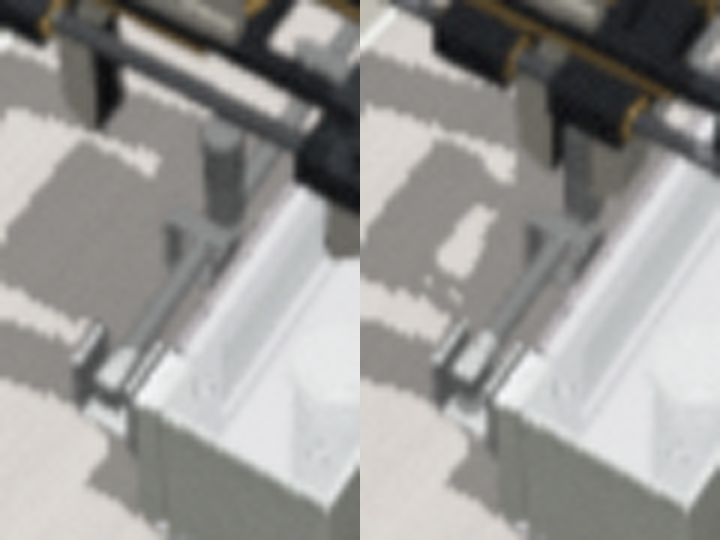

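The bolt's nose has risen in its keeper, from (118,362) to about (118,350) within each half of the picture. Draw now, checking force along the way.

Request:
send_rows(
  increments=[
    [1,[-2,0,0],[0,0,0]],
    [1,[-2,0,0],[0,0,0]],
    [1,[-2,0,0],[0,0,0]],
    [1,[-2,0,0],[0,0,0]],
    [1,[0,0,0],[0,0,0]],
  ],
)

```text
time_s: 6.9
ee_pos: [0.5106, 0.2033, 0.1331]
orientation: [-0.529, 0.469, -0.469, 0.529]
wrist_force: [-0.2, 0.9, -4.3]
opening: 0.0136
```

Force is low and the toe is past the lip contact point, so it's riding over. Continue.

Request:
send_rows(
  increments=[
    [1,[-3,0,0],[0,0,0]],
    [1,[-3,0,0],[0,0,0]],
    [1,[-3,0,0],[0,0,0]],
    [1,[-3,0,0],[0,0,0]],
    [1,[-3,0,0],[0,0,0]],
    [1,[-3,0,0],[0,0,0]],
    [1,[-3,0,0],[0,0,0]],
    [1,[-3,0,0],[0,0,0]],
    [1,[-2,0,0],[0,0,0]],
    [1,[0,0,0],[0,0,0]],
    [1,[0,0,0],[0,0,0]],
  ],
)

```text
time_s: 8.0
ee_pos: [0.5074, 0.2291, 0.133]
orientation: [-0.529, 0.47, -0.469, 0.529]
wrist_force: [-1.1, 1.7, -4.8]
opening: 0.0129
```

```bash
python3 - <<'E'
from h import *
st=manip.get_state();print(st['time_s'],st['ee_pos'],st['wrist_force'],st['torque'],st['opening'])
v=snap('scene','s3')
cv2.imwrite('pics/c3.png',cv2.resize(cv2.imread('pics/s3.png')[150:260,235:345],None,fx=5,fy=5,interpolation=cv2.INTER_CUBIC))
yaw=np.radians(6.85);x=np.array([np.cos(yaw),np.sin(yaw)]);y=np.array([-x[1],x[0]])
pin=np.array([.5113,.1950]); org=pin+.060*x+.035*y; hinge=org-.040*x+.108*y
print('hinge',hinge); tcp=st['ee_pos'][:2]; r=tcp-hinge; print('draw',(tcp-pin)@y,'r',r@x,r@y)
# tcp steps for 10 rows of -2deg, in tool axes at row start (tool x=-y, z=x), rotation about hinge
for th in(-2.,):
    Rm=R.from_euler('z',th,degrees=True).as_matrix()[:2,:2]; l=np.array([r@x,r@y]); dl=Rm@l-l; print('step tool x,z mm',-dl[1]*1e3,dl[0]*1e3)
E
```

```text
8.0 [0.50742722 0.22910499 0.13301459] [-1.05197532  1.66264858 -4.78477177] [-0.08586692 -0.09182056  0.00828149] 0.012934670051099193
hinge [0.51410156 0.33936465]
draw 0.03432344556910074 r -0.019777417187181616 -0.10867655443089924
step tool x,z mm -0.7564247265251095 -3.7807091848178347
```

View pics/c3.png

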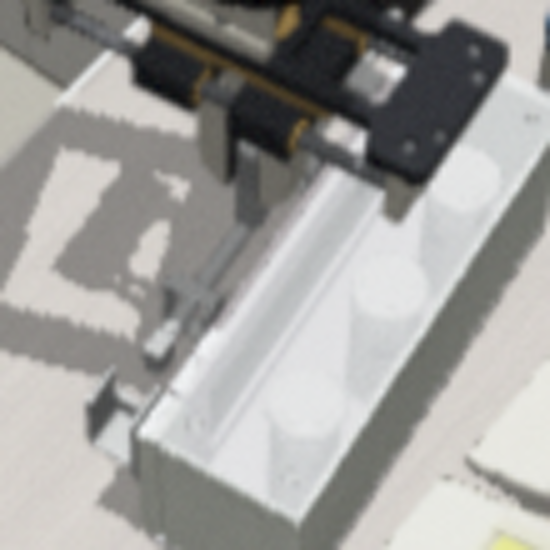

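The bolt is clear: toe at (160,340), keeper at (110,410), draw about 34 mm. Swing the gate 20° about the hinge.

Request:
send_rows(
  increments=[
    [1,[-0.36,0,-1.89],[0,1,0]],
    [1,[-0.36,0,-1.89],[0,1,0]],
    [1,[-0.36,0,-1.89],[0,1,0]],
    [1,[-0.36,0,-1.89],[0,1,0]],
    [1,[-0.36,0,-1.89],[0,1,0]],
    [1,[-0.36,0,-1.89],[0,1,0]],
    [1,[0,0,0],[0,0,0]],
  ],
)

```text
time_s: 8.75
ee_pos: [0.4959, 0.2302, 0.1332]
orientation: [-0.503, 0.497, -0.497, 0.503]
wrist_force: [0.8, 1.5, -6.3]
opening: 0.0135
```

Request:
send_rows(
  increments=[
    [1,[-0.36,0,-1.89],[0,1,0]],
    [1,[-0.36,0,-1.89],[0,1,0]],
    [1,[-0.36,0,-1.89],[0,1,0]],
    [1,[-0.36,0,-1.89],[0,1,0]],
    [1,[-0.36,0,-1.89],[0,1,0]],
    [1,[-0.36,0,-1.89],[0,1,0]],
    [1,[-0.36,0,-1.89],[0,1,0]],
    [1,[-0.36,0,-1.89],[0,1,0]],
    [1,[-0.36,0,-1.89],[0,1,0]],
    [1,[-0.36,0,-1.89],[0,1,0]],
    [1,[-0.36,0,-1.89],[0,1,0]],
    [1,[-0.36,0,-1.89],[0,1,0]],
    [1,[-0.36,0,-1.89],[0,1,0]],
    [1,[-0.36,0,-1.89],[0,1,0]],
    [1,[0,0,0],[0,0,0]],
    [1,[0,0,0],[0,0,0]],
    [1,[0,0,0],[0,0,0]],
  ],
)

```text
time_s: 10.45
ee_pos: [0.4703, 0.2378, 0.1331]
orientation: [-0.439, 0.554, -0.554, 0.439]
wrist_force: [1.9, -2.4, -3.8]
opening: 0.0132
```

```bash
python3 - <<'E'
from h import *
st=manip.get_state();print(st['time_s'],st['ee_pos'],st['wrist_force'],st['torque'],st['opening'])
h=np.array([.5141,.3394]);r=st['ee_pos'][:2]-h;print('swing',np.degrees(np.arctan2(r[1],r[0])-np.arctan2(.2291-h[1],.5074-h[0])),'radius',np.hypot(*r))
snap('scene','s4');snap('top','t4')
A=cv2.resize(cv2.imread('pics/s4.png')[130:290,230:370],None,fx=3.6,fy=3.6,interpolation=cv2.INTER_CUBIC)
B=cv2.resize(cv2.imread('pics/t4.png')[165:245,190:350],None,fx=1.8,fy=1.8)
C=np.zeros((A.shape[0],A.shape[1]+B.shape[1],3),np.uint8);C[:,:A.shape[1]]=A;C[:B.shape[0],A.shape[1]:]=B
cv2.imwrite('pics/c4.png',C)
E
```

```text
10.45 [0.47031885 0.23777958 0.13314434] [ 1.86932629 -2.39321563 -3.77195689] [-0.62223474 -0.28903365  0.05403986] 0.013195410285904983
swing -19.831766603770063 radius 0.11065034919863857
```

View pics/c4.png

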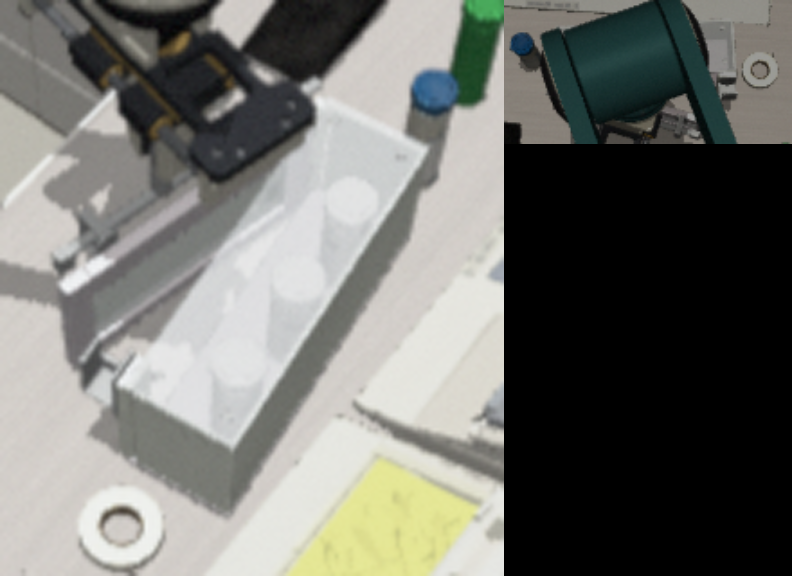

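The gate stands ajar, with its free end at (65,285) and the bolt drawn. The vials, blue-cap vial and tape look untouched. I'll do a quick check of the gate angle by depth, then hand in if it holds.

```bash
python3 - <<'E'
from h import *
P=cloud(load('s4'));h=np.array([.5141,.3394])
m=(P[...,2]>.09)&(P[...,2]<.113)&(P[...,0]>.4)&(P[...,0]<.475)&(P[...,1]>.1)&(P[...,1]<.2)
q=P[m];a=np.degrees(np.arctan2(q[:,0]-h[0],-(q[:,1]-h[1])));print(m.sum(),np.percentile(a,[5,50,95])) 
v=load('s4')
p=pt(v,250,211);print('gate end',p.round(4),'angle from shut',np.degrees(np.arctan2(h[0]-p[0],h[1]-p[1]))-6.85)
for n in('s0','s4'):
    P=cloud(load(n));g=load(n)[0].astype(int)
    m=(g[...,2]>g[...,0]+40)&(g[...,2]>g[...,1]+15)&(P[...,2]>.08)&(P[...,2]<.12)&(P[...,0]<.75);print('blue',P[m].mean(0).round(4))
    m=(P[...,2]>.01)&(P[...,2]<.016)&(np.hypot(P[...,0]-onz(load(n),263,276,.013)[0],P[...,1]-onz(load(n),263,276,.013)[1])<.035);print('tape',P[m].mean(0).round(4))
st=manip.get_state();print(st['time_s'],st['ee_pos'],st['wrist_force'],st['opening'])
E
```

```text
135 [-21.43411637 -17.47186918 -11.82897487]
gate end [0.4768 0.1448 0.1023] angle from shut 4.0062223426519825
blue [0.5627 0.401  0.1032]
tape [0.5689 0.0737 0.0126]
blue [0.5629 0.4009 0.1029]
tape [0.5686 0.0743 0.0128]
10.55 [0.47032961 0.23774878 0.13315416] [ 1.2361941  -2.02695962 -4.51580614] 0.01341744159872821
```

```bash
python3 - <<'E'
from h import *
v=load('s4')
# middle of gate's top edge at two places, plane at the edge's depth height
f=lambda x,y:(230+x/3.6,130+y/3.6)
print(pt(v,*f(75,284)).round(4),pt(v,*f(180,212)).round(4))
z=.102
a=onz(v,*f(75,284),z);b=onz(v,*f(185,209),z);d=b-a
print(a.round(4),b.round(4),'gate angle',np.degrees(np.arctan2(d[0],d[1]))+6.85)
E
```

```text
[0.4768 0.1479 0.1073] [0.4938 0.2275 0.1048]
[0.4747 0.1501 0.102 ] [0.4938 0.2325 0.102 ] gate angle 19.8616528414651
```

The gate angle measures 19.9° in the picture and 19.8° from the arm's motion. Handing in.

```bash
python3 -c "
from workcell import manip
print(manip.close_job())"
```

```text
the job is handed in; nothing more can be done
None
```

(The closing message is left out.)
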